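# Extractor first, then the saw

## Task

Get the workshop bench ready for cutting: on the grey control box, push the blue button (dust extractor) all the way down for a moment and let it come back up, then do the same with the green button (saw). Press one button at a time, and leave the red and the yellow button alone.

Things in the scene. Friction and masses are not known exactly. Their poses are not given: they have to be found in the camera images.
- extractor_top (a point): Blue round push-button, 40 mm across, in a round dark housing 56 mm across; this point is the centre of the cap's flat top, 84 mm above the bench when the button is up. Its z axis points up and the button goes straight down. It is one of four such buttons in a 2 by 2 pattern 90 mm apart on top of a fixed grey control box (240 x 200 x 60 mm); which colour sits where changes from start to start.
- saw_top (a point): Green round push-button, 40 mm across, in a round dark housing 56 mm across; this point is the centre of the cap's flat top, 84 mm above the bench when the button is up. Its z axis points up and the button goes straight down. It is one of four such buttons in a 2 by 2 pattern 90 mm apart on top of a fixed grey control box (240 x 200 x 60 mm); which colour sits where changes from start to start.
- stop_top (a point): Red round push-button, 40 mm across, in a round dark housing 56 mm across; this point is the centre of the cap's flat top, 84 mm above the bench when the button is up. Its z axis points up and the button goes straight down. Not to be pressed. It is one of four such buttons in a 2 by 2 pattern 90 mm apart on top of a fixed grey control box (240 x 200 x 60 mm); which colour sits where changes from start to start.
- lamp_top (a point): Yellow round push-button, 40 mm across, in a round dark housing 56 mm across; this point is the centre of the cap's flat top, 84 mm above the bench when the button is up. Its z axis points up and the button goes straight down. Not to be pressed. It is one of four such buttons in a 2 by 2 pattern 90 mm apart on top of a fixed grey control box (240 x 200 x 60 mm); which colour sits where changes from start to start.
- extractor (a joint): travel of the blue button in m: 0 when up, 0.008 when fully down. It springs back by itself; it starts to move at about 1.4 N and needs about 4.5 N to go fully down.
- saw (a joint): travel of the green button in m: 0 when up, 0.008 when fully down. It springs back by itself; it starts to move at about 1.4 N and needs about 4.5 N to go fully down.

How it is judged:
On the way, in this order (a step that is already met when the one before it is completed fails the run):
1. the blue button is held down (more than 5 of its 8 mm) for a moment, the green one being up (value of joint extractor above 0.005 m and value of joint saw below 0.002 m), for 0.1 s.
2. the green button is held down (more than 5 of its 8 mm) for a moment, the blue one being up again (value of joint saw above 0.005 m and value of joint extractor below 0.002 m), for 0.1 s.
At the end, for the whole second after the job is handed in: All four buttons are up again (within 2 mm), after the blue and then the green one have each been pushed down (value of joint each of extractor, saw below 0.002 m and distance of each of stop_top, lamp_top from where it was at the start of the episode below 0.002 m); the robot touches nothing.
It fails at once if the red or the yellow button is pressed (more than 3 mm) (distance of any of stop_top, lamp_top from where it was at the start of the episode above 0.003 m).
It fails at once if the blue and green buttons are pressed together (both more than 3 mm) (value of joint each of extractor, saw above 0.003 m).
It also fails if it takes over 32 s, if anything falls off the work surface, if the arm or the gripper's body presses on something with over 40 N, if the wrist force passes 120 N, or if a joint passes its speed limit or range.

## Robot

A 6-joint arm with a two-finger parallel gripper is mounted at the origin on the work surface. World frame = base frame: x ahead of the robot, y to its left, z up, the work surface at z = 0. Lengths are in m, angles in rad, forces in N, time in s.
With the tool pointing down it reaches from about 0.275 to 0.825 m from the base axis. Payload 4.9 kg.
Tool frame: the origin (TCP) lies midway between the tips of the shut fingers; the grasp point (between the pads) lies 19 mm behind it (bot.grip_depth is the distance from the TCP to the grasp point, in m); y points along the fingers, x is the direction in which the jaws open and shut, and the axes are right-handed (so a half turn about y gives the same grasp; the last joint's range is limited). The gripper opens to 85 mm and grips with 20 to 120 N. Pads are 22 mm wide; open, the fingers measure 114 mm over their backs; the gripper's body (76 mm by 85 mm) begins 54 mm behind the grasp point. The pads swing forward as they close: fully open they stand 13 mm farther back than shut.
Start: joints at [-1.314, 0.326, -0.193, 1.052, 0, 1.437], TCP at [0.21, -0.509, 0.231] pointing down, gripper open.
Joint ranges: [-2.65, 2.65], [-0.97, 1.79], [-1.3, 1.35], [-1.93, 2.1], [-1.47, 1.37], [-3.14, 3.14]. Speed limits (rad/s): [2.57, 2.57, 3.14, 3.14, 3.14, 3.14].

## Interface

Orientations are given as a unit quaternion [w, x, y, z].
In Python, from cell import bot gives the robot as it stands. Calls block until the motion is done:
- bot.move_pose(position, orientation): joint-space move of the TCP to a pose.
- bot.move_linear(position, speed=0.15, rotation=None, until_force=None): straight line of the TCP; rotation=None keeps the orientation; speed is the mean speed in m/s. With until_force (N) it stops when the force on the tool has changed by that much, and returns True; else False.
- bot.goto_joints(angles): joint-space move.
- bot.set_gripper(opening, grasp_force=None): opening from 0.0 (shut) to 1.0 (fully open); grasp_force is the grip in N (None keeps the last); returns when the fingers have stopped.
- bot.wait(seconds).
- bot.solve_ik(position, orientation): joint angles nearest the present ones, or None.
- bot.camera(name): name is "scene" or "top" or "wrist"; returns the picture (400x640x3 uint8, red, green, blue); there is no depth.
- bot.calibration(name): a dict with "mtx" (3x3 intrinsics, pixels), "k1" (the pictures are not rectified: a ray, as slopes to the right and down, at radius r is drawn at 1 + k1 r^2 times it, then the intrinsics apply), "extrinsics" (4x4, takes a point from world to camera coordinates); the wrist camera has in their place "hand_eye" (4x4, takes a point from camera to tool coordinates, whose origin is the TCP and whose axes are the tool frame's). Camera axes: x right, y down, z forward; pixel columns grow to the right and rows downward; lengths in m; the calibration is good to about 2 mm. A picture is of the moment at which its call begins: read the wrist's pose just before it. calibration takes no time and is no camera call.
A pose or a line that the arm cannot do raises bot.PlanningError and nothing moves.
- bot.close_job(): hands the job in, once; it reports no verdict.
Trained networks look in the newest picture that a camera, given by its name, has taken for a name from the list of things; names that differ only in an ending like _2 or _b are one class to them, and where a whole thing is asked for, a point or a joint stands for the part that bears it (a point fixed in the world has none). Each returns a list of dicts, best first, with "confidence" (0 to 1); they miss things now and then, are a little off and sometimes report something else, mostly with a low value. They report only what shows in the picture. A call takes as long as a camera call.
- bot.search_frame(camera, thing): "bbox" ([left, top, width, height] in pixels, round what is visible of it).
Readings, each from a call of its own:
- bot.read_clock(): time.
- bot.read_joint_positions(): joint angles.
- bot.read_joint_vel(): joint speeds.
- bot.read_joint_efforts(): joint torques, N m.
- bot.read_position(): TCP position.
- bot.read_tool_rot(): TCP orientation.
- bot.read_ft_force(): force on the tool from outside, world axes, zero at the start.
- bot.read_moment(): the same for the moment, N m.
- bot.read_gripper_width(): opening from 0.0 (shut) to 1.0 (fully open).
Only numpy, scipy, OpenCV 4.12 (cv2) and the standard library are available. Lean on these libraries where they do the work, as an engineer would, in place of code of your own. Each camera call takes 0.05 s, during which the arm holds its last target. There are 200 camera calls.

## Working session

There is one attempt and no reset: what is moved stays moved. The work goes in short steps, each a Python script; the robot and the scene stay as the last script left them, time stands still between calls to the robot, and variables do not carry over. Pictures are saved under pics/ and viewed, about 8 in all and at most 12, crops included, and the job is handed in when it is done.

```bash
mkdir -p pics; cat > h.py <<'E'
import numpy as np, cv2
from cell import bot
def ray(cal,u,v):
    m=np.array(cal["mtx"]); p=cv2.undistortPoints(np.array([[[u,v]]],float),m,np.array([cal["k1"],0,0,0.]))[0,0]
    return np.array([p[0],p[1],1.])
def onplane(name,u,v,z):
    c=bot.calibration(name); T=np.linalg.inv(np.array(c["extrinsics"]))
    d=T[:3,:3]@ray(c,u,v); o=T[:3,3]; return o+d*(z-o[2])/d[2]
E
python3 - <<'E'
from h import *
im=bot.camera("top"); cv2.imwrite("pics/top.png",im[:,:,::-1])
for t in ["extractor_top","saw_top","stop_top","lamp_top"]:
    for r in bot.search_frame("top",t)[:2]:
        l,a,w,h=r["bbox"]; print(t,r["confidence"],np.round(r["bbox"],1),onplane("top",l+w/2,a+h/2,.084).round(4))
print(bot.read_tool_rot(),bot.read_clock(),bot.calibration("top")["k1"])
E
```

```text
extractor_top 0.87 [227.5 153.7  28.8  27.8] [0.6388 0.1794 0.084 ]
saw_top 0.6 [286.9 205.   28.3  26.5] [0.5581 0.0832 0.084 ]
stop_top 0.98 [281.2 153.4  25.2  21.7] [0.6455 0.0964 0.084 ]
stop_top 0.28 [287.4 203.2  27.7  29.6] [0.5585 0.0829 0.084 ]
lamp_top 0.73 [232.9 210.8  25.5  26.2] [0.5482 0.1706 0.084 ]
[ 0.5877433  -0.5873815   0.39360837 -0.39320888] 0.25 0.03184226878386207
```

View pics/top.png

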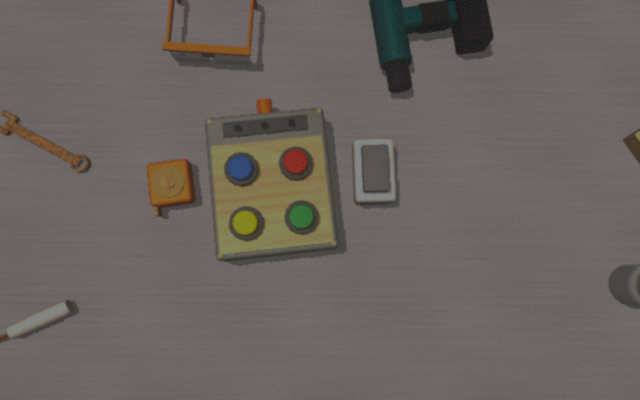

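The top view shows the control box with blue at about (240,168), red (295,162), yellow (245,223) and green (301,217). I'll refine the centres by colour, shut the gripper and move above blue.

```bash
cat >> h.py <<'E'
from scipy.spatial.transform import Rotation as R
def centres():
    im=bot.camera("top"); hsv=cv2.cvtColor(im,cv2.COLOR_RGB2HSV); out={}
    for n,(px,lo,hi) in dict(blue=((240,168),100,125),red=((295,162),-8,8),yellow=((245,223),24,33),green=((301,217),45,80)).items():
        hue=(hsv[:,:,0].astype(int)+90)%180-90 if n=="red" else hsv[:,:,0].astype(int)
        yy,xx=np.mgrid[:400,:640]
        m=(hue>=lo)&(hue<=hi)&(hsv[:,:,1]>150)&(np.hypot(xx-px[0],yy-px[1])<16)
        u,v=xx[m].mean(),yy[m].mean(); out[n]=onplane("top",u,v,.084); print(n,m.sum(),round(u,1),round(v,1),out[n].round(4))
    return out
E
python3 - <<'E'
from h import *
c=centres()
for a,b in [("blue","red"),("red","green"),("green","yellow"),("yellow","blue")]: print(a,b,np.linalg.norm(c[a]-c[b]).round(4))
np.savez("c.npz",**c)
p=bot.read_position(); q=np.array(bot.read_tool_rot()); b=c["blue"]
r=R.from_quat(q[[1,2,3,0]]); yaw=np.arctan2(b[1],b[0])-np.arctan2(p[1],p[0])
q2=(R.from_euler("z",yaw)*r).as_quat()[[3,0,1,2]]
bot.set_gripper(0.0)
bot.move_pose([b[0],b[1],.2],q2)
print(bot.read_position(),bot.read_ft_force(),bot.read_gripper_width(),bot.read_clock(),r.as_matrix().round(2))
im=bot.camera("wrist"); cv2.imwrite("pics/w1.png",im[:,:,::-1])
im=bot.camera("scene"); cv2.imwrite("pics/s1.png",im[:,:,::-1])
E
```

```text
blue 37 240.8 163.6 [0.6453 0.1814 0.084 ]
red 450 295.2 161.3 [0.6503 0.0941 0.084 ]
yellow 476 244.7 222.3 [0.5507 0.1721 0.084 ]
green 0 nan nan [nan nan nan]
blue red 0.0874
red green nan
green yellow nan
yellow blue 0.095
[0.64557089 0.18032186 0.20008891] [ 0.32482693 -0.9175921  -0.74685884] 0.0008483669955916172 3.9417 [[ 0.38 -0.    0.92]
 [-0.92  0.    0.38]
 [-0.   -1.    0.  ]]h.py:16: RuntimeWarning: Mean of empty slice.
  u,v=xx[m].mean(),yy[m].mean(); out[n]=onplane("top",u,v,.084); print(n,m.sum(),round(u,1),round(v,1),out[n].round(4))
  ret = ret.dtype.type(ret / rcount)
```

View pics/w1.png

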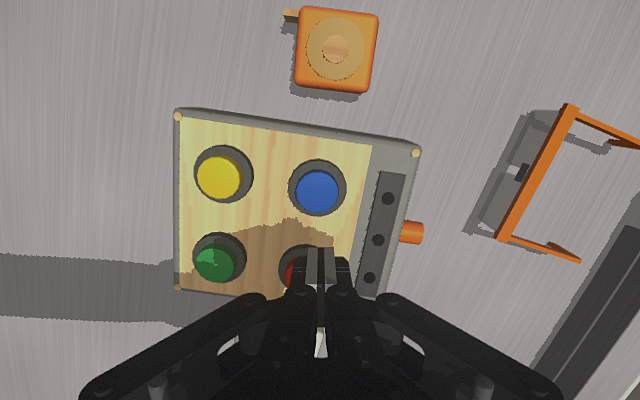

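View pics/s1.png

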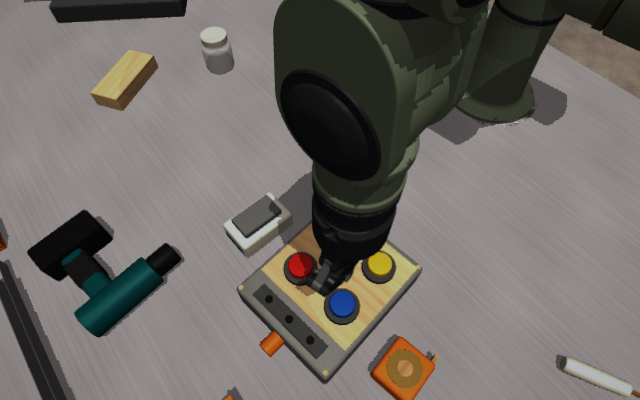

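The wrist view shows yellow at (219,178), blue at (317,192), green at (214,264) and red half hidden behind the fingers. In the scene view the tool is over the box and touching nothing. My hue bands were too narrow in the dim top view, so I'll measure from the wrist picture and compare.

```bash
python3 - <<'E'
from h import *
c=bot.calibration("wrist"); H=np.array(c["hand_eye"]); q=np.array(bot.read_tool_rot()); p=np.array(bot.read_position())
Rt=R.from_quat(q[[1,2,3,0]]).as_matrix()
hsv=cv2.cvtColor(cv2.imread("pics/w1.png"),cv2.COLOR_BGR2HSV); yy,xx=np.mgrid[:400,:640]
top=cv2.cvtColor(cv2.imread("pics/top.png"),cv2.COLOR_BGR2HSV)
out={}
for n,px,tp,lo,hi in [("blue",(317,192),(240,168),95,130),("yellow",(219,178),(245,223),22,34),("green",(214,264),(301,217),45,90)]:
    res=[]
    for name,im,pp,rad in [("wrist",hsv,px,29),("top",top,tp,17)]:
        m=(im[:,:,0]>=lo)&(im[:,:,0]<=hi)&(im[:,:,1]>(130 if name=="wrist" or n!="yellow" else 150))&(np.hypot(xx-pp[0],yy-pp[1])<rad)
        (u,v),_=cv2.minEnclosingCircle(np.argwhere(m)[:,::-1].astype(np.float32)); u,v=xx[m].mean(),yy[m].mean()
        if name=="top": w=onplane("top",u,v,.084)
        else:
            d=Rt@H[:3,:3]@ray(c,u,v); o=p+Rt@H[:3,3]; w=o+d*(.084-o[2])/d[2]
        res.append(w); print(n,name,m.sum(),u.round(1),v.round(1),w.round(4))
    out[n]=res[0]
k=list(out); print([(a,b,np.linalg.norm(out[a]-out[b]).round(4)) for a in k for b in k if a<b])
np.savez("c.npz",**out)
E
```

```text
blue wrist 1346 316.8 191.7 [0.6409 0.1866 0.084 ]
blue top 391 239.5 166.9 [0.6399 0.1833 0.084 ]
yellow wrist 1489 218.9 176.9 [0.5532 0.1764 0.084 ]
yellow top 482 244.8 222.4 [0.5505 0.1721 0.084 ]
green wrist 384 210.4 264.8 [0.5597 0.0861 0.084 ]
green top 148 302.5 216.3 [0.5612 0.081  0.084 ]
[('blue', 'yellow', np.float64(0.0883)), ('blue', 'green', np.float64(0.1292)), ('green', 'yellow', np.float64(0.0905))]
```

The two cameras agree to within about 5 mm, against a 20 mm cap radius. Pressing blue first.

```bash
cat >> h.py <<'E'
def press(x,y):
    bot.move_linear([x,y,.095],speed=.12)
    f0=np.array(bot.read_ft_force())
    hit=bot.move_linear([x,y,.0755],speed=.02,until_force=9)
    bot.wait(.3)
    print("hit",hit,"pos",np.round(bot.read_position(),4),"dF",(np.array(bot.read_ft_force())-f0).round(2))
    im=bot.camera("scene"); cv2.imwrite("pics/press_%d.png"%(x*1000),im[:,:,::-1])
    bot.move_linear([x,y,.13],speed=.1); print("after",np.round(np.array(bot.read_ft_force())-f0,2),bot.read_clock())
E
python3 - <<'E'
from h import *
press(.640,.185)
E
```

```text
hit False pos [0.6401 0.185  0.0761] dF [-1.57 -1.37  4.77]
after [ 0.17 -0.06 -0.59] 7.2333
```

View pics/press_640.png

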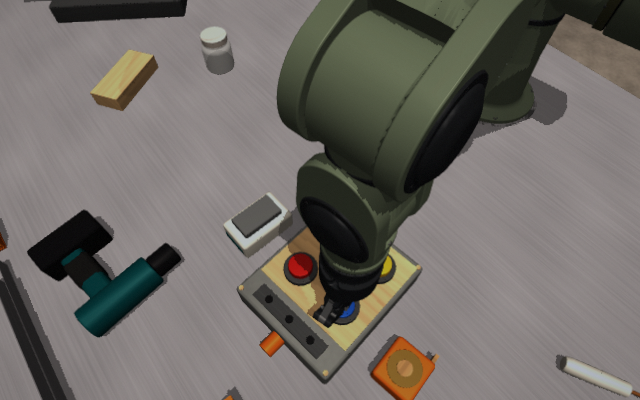

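The fingers are on the blue cap, and both the depth (about 7.9 mm) and the force (4.8 N) match full travel. But in the picture the fingertips look left of the cap centre, so I'll check the projection before pressing green.

```bash
python3 - <<'E'
from h import *
c=bot.calibration("scene"); E=np.array(c["extrinsics"])
def pr(w):
    return cv2.projectPoints(np.array([w],float),cv2.Rodrigues(E[:3,:3])[0],E[:3,3],np.array(c["mtx"]),np.array([c["k1"],0,0,0.]))[0].ravel().round(1)
print("TCP pressed",pr([.640,.185,.076]),"blue",pr([.640,.185,.084]),"green",pr([.56,.084,.084]),"cam",np.linalg.inv(E)[:3,3])
a=cv2.imread("pics/press_640.png")[230:350,250:410]; 
im=bot.camera("scene")[:,:,::-1]; cv2.imwrite("pics/after.png",im)
b=im[230:350,250:410]
cv2.imwrite("pics/cmp.png",cv2.resize(np.hstack([a,b]),None,fx=2.5,fy=2.5,interpolation=cv2.INTER_CUBIC))
E
```

```text
TCP pressed [342.2 304.6] blue [342.5 303. ] green [338.6 227.5] cam [0.78729876 0.29978443 0.67418136]
```

View pics/cmp.png

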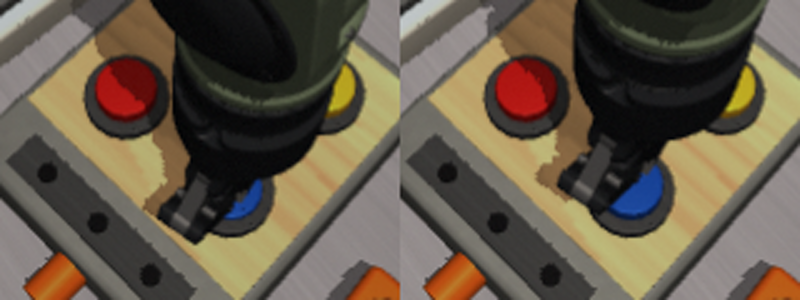

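What sticks out to the left is the outer finger's knuckle: the jaw axis is radial, and the projected TCP at (342,305) is on the cap centre. Blue is clearly sunk in the left crop and back up in the right. There is time to spare, so I'll press blue again with a force/depth trace, then green only if the spring curve shows.

```bash
cat >> h.py <<'E'
def press2(x,y):
    bot.move_linear([x,y,.095],speed=.12); bot.wait(.2)
    f0=bot.read_ft_force()[2]; fs=[]
    for z in (.0865,.082,.079,.0755):
        bot.move_linear([x,y,z],speed=.03,until_force=12); bot.wait(.15)
        f=bot.read_ft_force()[2]-f0; fs.append(f); print(round(bot.read_position()[2],4),round(f,2))
    bot.wait(.3)
    bot.move_linear([x,y,.13],speed=.1); bot.wait(.2); print("after",round(bot.read_ft_force()[2]-f0,2),"t",bot.read_clock())
    return fs
E
python3 - <<'E'
from h import *
f=press2(.640,.185)
if f[2]>1.4 and 3<f[3]<15:
    bot.move_linear([.56,.084,.15],speed=.15)
    press2(.56,.084)
    bot.move_linear([.56,.084,.20],speed=.15)
    bot.move_linear([.46,.03,.22],speed=.15)
    cv2.imwrite("pics/fin_s.png",bot.camera("scene")[:,:,::-1]); cv2.imwrite("pics/fin_w.png",bot.camera("wrist")[:,:,::-1])
    print(bot.read_position(),bot.read_clock())
E
```

```text
0.0865 -0.62
0.0824 1.11
0.0792 2.74
0.0761 6.49
after -0.75 t 10.9667
0.0865 0.95
0.0823 2.53
0.0792 3.68
0.076 9.11
after 1.06 t 15.8333
[0.46067631 0.03024211 0.21974217] 17.4667
```

View pics/fin_s.png

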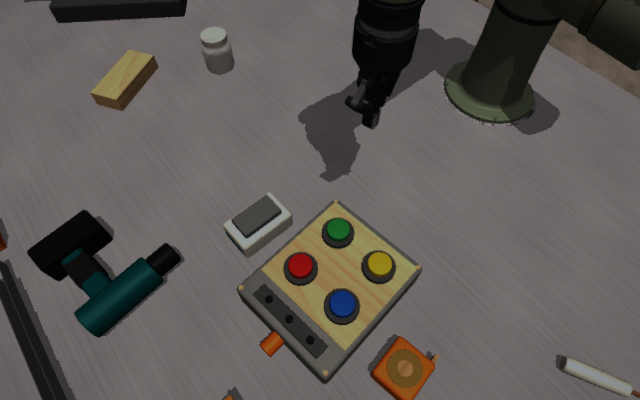

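Green (338,230), yellow (379,265), blue (342,305) and red (300,268) are all up, and the arm is clear. Both traces show the spring curve and then the end stop, so I'm handing in.

```bash
python3 -c "
from cell import bot
bot.close_job()"
```

```text
the job is handed in; nothing more can be done
```

I pressed the blue button, then the green one, each fully down and released with the gripper shut. The job was handed in at about 17.5 s of the 32 s allowed.

- **Blue:** I pressed it twice. The first picture left it unclear whether the fingers were centred, so I repeated the press with a force trace, before touching green. The trace rose like the spring and reached 6.5 N at about 7.9 mm down.
- **Green:** I pressed it once. The force rose the same way and reached 9.1 N at about 8 mm down, which is the end stop.
- **Final check:** The last scene picture shows all four buttons up and the arm clear of everything. The red and yellow buttons were never approached.
- **Disagreements:** The top and wrist cameras differed by 3 to 5 mm on the button positions, well inside the 20 mm cap radius. My first colour measurement failed because the hue limits were too narrow. That measurement only set the first move above the box, and I measured again before pressing. The force readings carried about 1 N of offset.

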